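Refit a reversed chime hammer

TASK

On one of the two chime stands the hammer was fitted back to front, with its round head at the end away from the bell. Lift that hammer off its pivot post, turn it end for end and put it back on the post, fully down, with its head beside the bell and its arm between the two small limit pins. Leave the hammer on the other stand on its post as it is.

Things in the scene. Friction and masses are not known exactly. Their poses are not given: they have to be found in the camera images.
- hammer: The back-to-front hammer, 0.3 kg: brass bar 12 wide, 8 thick; at its middle a square steel hub 34 x 34, 42 high (grip any two sides above the bar) with a 22 mm through hole; at one end an upright round head, 22 across and high. Undersides level. Origin: hole axis, underside. x along the bar to the head (x = +80), tail ends at -76; z up. Starts pointing opposite to the stand's x within 5 deg.
- hammer_head (a point): Centre of that hammer's round head: 80 mm from the hole axis along the hammer's x, 11 mm above its underside. On the stand the bell (brass, 52 mm across, top 50 mm above the bench) is at the stand's x = +85, y = +66; the refitted head lies beside it at about x = +80, y = 0.
- stand: Its stand, fixed to the bench; plate 10 thick, x -95..105, y -50..94 mm. Origin: post axis at bench level; x points to the bell end, z up. Steel post 19 mm across at the foot, tapering to 7 at the top, 54 above the bench. Hammer's underside seats at 16. Limit pins, 6 across, tops at 32, at x = 50, y = +20 and -20: they stop the arm at 12 deg either way, so it must be lifted to turn.
- other_hammer: Identical hammer on an identical second stand, correctly fitted with its head beside its bell; leave it alone. Origin and axes as for the first hammer. Its stand's origin is 16 mm below its origin, and that stand's x points the same way within 5 deg.
Not all that is in view belongs to the job. Leave any blue or green look-alike of the hammer alone.

How it is judged:
By the outcome, as a careful person would: the job done as asked, in the order asked, and still so for the second after the job is handed in, with the robot touching nothing.
It also fails if it takes over 38 s, if anything falls off the work surface, if the arm or the gripper's body presses on something with over 40 N, if the wrist force passes 120 N, or if a joint passes its speed limit or range.

ROBOT

A 7-joint arm with a two-finger parallel gripper is mounted at the origin on the work surface. World frame = base frame: x ahead of the robot, y to its left, z up, the work surface at z = 0. Lengths are in m, angles in rad, forces in N, time in s.
With the tool pointing down it reaches from about 0.4 to 0.875 m from the base axis. Payload 4.4 kg.
Tool frame: the origin (TCP) lies on the front face of the gripper's body, between the roots of the fingers; the fingertips stand 73 mm ahead of it and the grasp point (between the pads) lies 54 mm ahead of it; z points along the fingers, y is the line along which they close (so a half turn about z gives the same grasp; the last joint's range is limited). The gripper opens to 85 mm and grips with 20 to 120 N. Pads are 22 mm wide; open, the fingers measure 114 mm over their backs; the gripper's body (76 mm by 85 mm) begins 54 mm behind the grasp point. The pads swing forward as they close: fully open they stand 13 mm farther back than shut.
Start: joints at [1.047, 0.628, 0.038, 1.517, -0.027, 0.996, -0.02], TCP at [0.287, -0.583, 0.304] pointing down, gripper open.
Joint ranges: [-3.06, 3.06], [-0.37, 2.12], [-1.25, 1.32], [0.18, 2.47], [-1.1, 4.24], [0.23, 1.98], [-2.94, 2.94]. Speed limits (rad/s): [2.57, 2.57, 3.14, 3.14, 3.14, 3.14, 3.14].

INTERFACE

Orientations are given as a 3x3 rotation matrix whose columns are the frame's x, y, z axes.
In Python, from plant import ctrl gives the robot as it stands.
- The arm moves only by the tool step_arm, never from a script. Its argument "rows" is a list of rows, each a list of 5 numbers: the finger opening in mm, from 0 to 85.4, then the shift along the world's x, y, z in units of 0.5 m (1.0 is 0.5 m), then the turn about the world's z in units of 180 degrees (1.0 is 180 degrees). In form: [[grip, x, y, z, turn], ...]. A call has 1 to 20 rows; each row is the pose to reach, as a shift and turn from the pose commanded when the call began, turning the shorter way round; what a row does not reach only later rows make up. A row lasts 1/10 s, in which the tool goes at most 50 mm and 8.59 degrees, less where a joint would pass 70% of its speed; a pose out of reach is approached as far as the arm can. A call with a number of a shift or a turn outside -1 to 1 is refused whole. A call with a gripper value outside its range is refused whole. The fingers move at their own pace and stop on an object; "grip_force" is the grip in N (left out, the last holds). Time passes only in rows, so rows that repeat a pose let the fingers close. It gives the time, the measured TCP pose, the force, the opening and the grip force at its end, in the units of the state.
- ctrl.sense(): the state, without advancing time (a new reading comes with each control period).
- ctrl.get_image(name): name is "side" or "top"; returns the picture (400x640x3 uint8, red, green, blue); there is no depth.
- ctrl.get_calibration(name): a dict with "vertical_fov" (degrees; the focal length in pixels is half the picture's height over the tangent of half this angle, whatever the lens; pixels are square), "cx", "cy" (the principal point, pixels), "distortion" ([k1, k2, p1, p2, k3] as OpenCV has them; the pictures are not rectified), "eye" and "rotation" of the camera in the world. Camera axes: x right, y down, z forward; pixel columns grow to the right and rows downward; lengths in m; the calibration is good to about 2 mm. A picture is of the moment at which its call begins. get_calibration takes no time and is no camera call.
- ctrl.close_job(): hands the job in; it is judged then, once.
The state is a dict: "clock": time; "joint_positions": joint angles; "dq": joint speeds; "joint_torque": joint torques, N m; "ee_pos": TCP position; "tool_rot": TCP orientation; "contact_force": force on the tool from outside, world axes, zero at the start; "torque": the same for the moment, N m; "finger_gap": finger opening in m; "gripper_force": force on a finger pad.
Only numpy, scipy, OpenCV 4.12 (cv2) and the standard library are available. Lean on these libraries where they do the work, as an engineer would, in place of code of your own. Each camera call takes 0.05 s, during which the arm holds its last target. There are 200 camera calls.

## Working session

There is one attempt and no reset: what is moved stays moved. The work goes in short steps, Python scripts to look and compute and a tool call to move; the robot and the scene stay as the last step left them, time stands still between calls to the robot, and variables do not carry over. Pictures are saved under pics/ and viewed, at most 10 in all, crops included, and the job is handed in when it is done.

Besides the shell and the picture viewer there is one more tool, called after "Request:" in YAML: its name, and indented under it one key for each argument. step_arm: Moves the arm, as the interface text tells. Shifts and turns lie within -1 to 1; 1 stands for 0.5 m of shift or 180 degrees of turn. Its arguments: {"type":"object","properties":{"rows":{"type":"array"},"grip_force":{"type":"number"}},"required":["rows"]}

```bash
mkdir -p pics; cat > h.py <<'E'
import numpy as np,cv2
from plant import ctrl
def K(c):
    f=200/np.tan(np.radians(c["vertical_fov"])/2)
    return np.array([[f,0,c["cx"]],[0,f,c["cy"]],[0,0,1.]])
def cast(name,px,z):
    c=ctrl.get_calibration(name)
    u=cv2.undistortPoints(np.array(px,float).reshape(-1,1,2),K(c),np.array(c["distortion"],float)).reshape(-1,2)
    d=np.c_[u,np.ones(len(u))]@np.array(c["rotation"]).T
    e=np.array(c["eye"]); return e+d*((z-e[2])/d[:,2])[:,None]
def proj(name,P):
    c=ctrl.get_calibration(name);R=np.array(c["rotation"]).T
    return cv2.projectPoints(np.array(P,float).reshape(-1,1,3),cv2.Rodrigues(R)[0],-R@np.array(c["eye"]),K(c),np.array(c["distortion"],float))[0].reshape(-1,2)
def snap(name,fn):
    im=ctrl.get_image(name)[:,:,::-1].copy();cv2.imwrite("pics/"+fn,im);return im
E
python3 - <<'E'
from h import *
for n in("top","side"):
    snap(n,n+"0.png");c=ctrl.get_calibration(n);print(n,c)
print(ctrl.sense())
E
```

```text
top {'vertical_fov': 44.4493929903108, 'cx': 320.70223982499454, 'cy': 200.46404810981775, 'distortion': array([-0.00478661,  0.        ,  0.        ,  0.        ,  0.        ]), 'eye': array([0.23043214, 0.06110174, 1.49308563]), 'rotation': array([[-0.00542557, -0.99231288,  0.12363539],
       [-0.99996493,  0.00617272,  0.0056609 ],
       [-0.00638055, -0.12360034, -0.99231157]])}
side {'vertical_fov': 50.82245581407547, 'cx': 313.5762126894365, 'cy': 202.02852582684528, 'distortion': array([-0.10312429,  0.        ,  0.        ,  0.        ,  0.        ]), 'eye': array([-0.24986654,  0.76639478,  0.66468473]), 'rotation': array([[-0.7278725 , -0.37526608,  0.57391375],
       [-0.68563041,  0.41124103, -0.60065944],
       [-0.01060976, -0.83069621, -0.55662487]])}
{'clock': 0.1, 'joint_positions': array([ 1.04715729,  0.62925047,  0.03840411,  1.5182545 , -0.02698998,
        0.9962849 , -0.01998211]), 'dq': array([-0.00106368, -0.00298275,  0.00059871, -0.00208804,  0.00113612,
       -0.00034485, -0.00054371]), 'joint_torque': array([ 2.48466611e-03, -5.64528179e+01,  1.22956574e+00, -1.93972528e+01,
        1.10441161e-02,  5.44518422e-03,  4.45294063e-05]), 'ee_pos': array([ 0.28716546, -0.58265146,  0.30308656]), 'tool_rot': array([[ 8.96984773e-01,  4.42060815e-01, -7.43664101e-04],
       [ 4.42061440e-01, -8.96983507e-01,  1.50715504e-03],
       [-8.00247989e-07, -1.68064035e-03, -9.99998588e-01]]), 'contact_force': array([ 0.10251296, -0.16678689,  0.49891376]), 'torque': array([ 0.05148088, -0.01852165,  0.01610963]), 'gripper_force': 0.0, 'finger_gap': 0.08554501609400272}
```

View pics/top0.png

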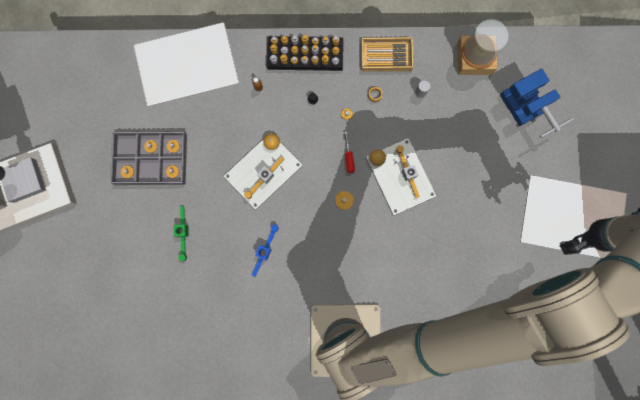

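View pics/side0.png

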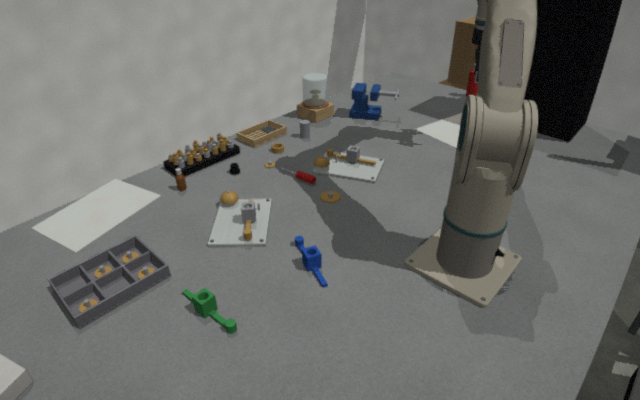

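The top view shows these things that could be taken for the hammer:
- Left stand: hub at (265,174), head at (248,194), bell at (272,142).
- Right stand: hub at (410,172), head at (400,150), beside its bell at (377,158).
- Blue look-alike at (263,252).
- Green look-alike at (180,230).

I choose the left stand's hammer, because its head is at the end away from the bell. I'll check that in a close crop.

```bash
python3 - <<'E'
from h import *
im=cv2.imread("pics/top0.png");s=cv2.imread("pics/side0.png")
a=cv2.resize(im[125:215,215:310],None,fx=6,fy=6,interpolation=cv2.INTER_CUBIC)
b=cv2.resize(s[180:250,200:280],None,fx=6,fy=6,interpolation=cv2.INTER_CUBIC)
cv2.imwrite("pics/c0.png",a);cv2.imwrite("pics/c1.png",b)
E
```

```text
(no output)
```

View pics/c0.png

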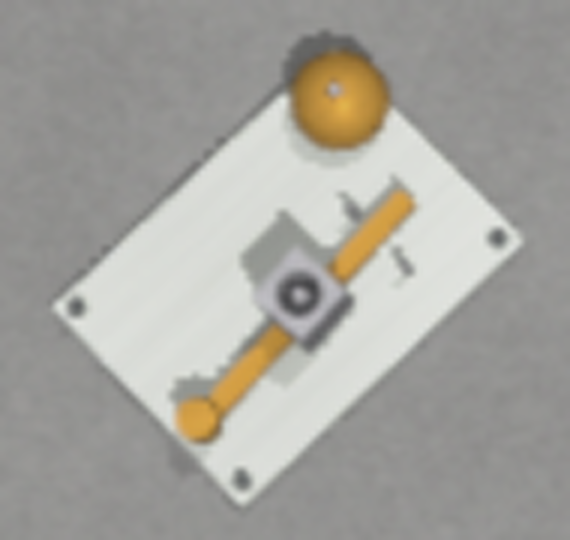

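View pics/c1.png

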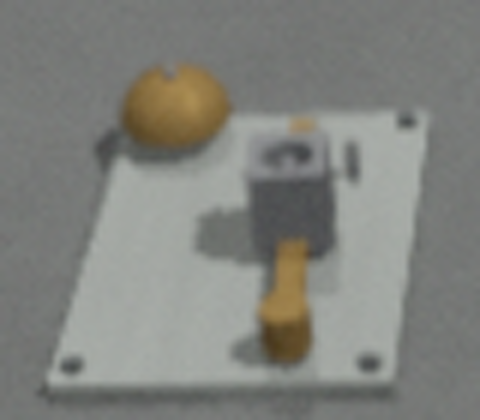

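The crops confirm it: the left stand's head, at crop (198,418), is diagonally opposite the bell at (340,100). The hub is at crop (297,295), and the plate corners are at (54,305), (242,507) and (523,240).

```bash
python3 - <<'E'
from h import *
f=lambda u,v:(215+(u+.5)/6-.5,125+(v+.5)/6-.5)
C=cast("top",[f(54,305),f(242,507),f(523,240)],.010)[:,:2]
L=np.array([[-95,94],[-95,-50],[105,-50]])/1e3
a,b=L-L.mean(0),C-C.mean(0)
t=np.arctan2((a[:,0]*b[:,1]-a[:,1]*b[:,0]).sum(),(a*b).sum());R=np.array([[np.cos(t),-np.sin(t)],[np.sin(t),np.cos(t)]])
o=C.mean(0)-R@L.mean(0);print("stand yaw",np.degrees(t),"origin",o,"res",b-a@R.T)
print("post top",cast("top",[f(297,295)],.054)[0])
# post/hub top via two views
im=cv2.imread("pics/top0.png");hsv=cv2.cvtColor(im,cv2.COLOR_BGR2HSV)
h=cast("top",[f(198,418)],.038)[0];tl=cast("top",[f(403,198)],.024)[0];hub=cast("top",[f(297,292)],.058)[0]
print("head",h,"tail",tl,"hub",hub,"yaw",np.degrees(np.arctan2(*(h-tl)[1::-1])))
print("bell",cast("top",[f(340,100)],.035)[0], "pred",o+R@[.085,.066])
g=lambda u,v:(200+(u+.5)/6-.5,180+(v+.5)/6-.5)
print("side hub",cast("side",[g(288,153)],.056)[0])
E
```

```text
stand yaw -46.54252063640652 origin [0.49152564 0.23605267] res [[ 3.36631520e-04 -1.63726107e-03]
 [ 8.56991195e-05 -2.94892475e-04]
 [-4.22330640e-04  1.93215354e-03]]
post top [0.49115529 0.23791396 0.054     ]
head [0.43190136 0.2889279  0.038     ] tail [0.54642667 0.18794825 0.024     ] hub [0.49194136 0.23743601 0.058     ] yaw 138.596620176798
bell [0.5950471  0.21927266 0.035     ] pred [0.59789841 0.21974831]
side hub [0.49398162 0.23483819 0.056     ]
```

Request:
step_arm:
  rows:
    - [85, 0.426, 0.765, 0, 0.35]
    - [85, 0.426, 0.765, 0, 0.35]
    - [85, 0.426, 0.765, 0, 0.35]
    - [85, 0.426, 0.765, 0, 0.35]
    - [85, 0.426, 0.765, 0, 0.35]
    - [85, 0.426, 0.765, 0, 0.35]
    - [85, 0.426, 0.765, 0, 0.35]
    - [85, 0.426, 0.765, 0, 0.35]
    - [85, 0.426, 0.765, 0, 0.35]
    - [85, 0.426, 0.765, 0, 0.35]
  grip_force: 40

```text
clock: 1.1
ee_pos: [0.5032, -0.1938, 0.304]
tool_rot: [[0.003, 1.0, 0.002], [1.0, -0.003, 0.004], [0.004, 0.002, -1.0]]
contact_force: [0.9, -0.5, 0.2]
finger_gap: 0.0852
gripper_force: 0.0
```

Request:
step_arm:
  rows:
    - [85, -0.02, 0.86, -0.1, 0.273]
    - [85, -0.02, 0.86, -0.1, 0.273]
    - [85, -0.02, 0.86, -0.1, 0.273]
    - [85, -0.02, 0.86, -0.1, 0.273]
    - [85, -0.02, 0.86, -0.1, 0.273]
    - [85, -0.02, 0.86, -0.1, 0.273]
    - [85, -0.02, 0.86, -0.1, 0.273]
    - [85, -0.02, 0.86, -0.1, 0.273]
    - [85, -0.02, 0.86, -0.1, 0.273]
    - [85, -0.02, 0.86, -0.1, 0.273]
    - [85, -0.02, 0.86, -0.1, 0.273]
    - [85, -0.02, 0.86, -0.1, 0.273]

```text
clock: 2.3
ee_pos: [0.4907, 0.2273, 0.2536]
tool_rot: [[-0.746, 0.666, -0.0], [0.666, 0.746, -0.002], [-0.001, -0.002, -1.0]]
contact_force: [-0.0, -0.7, -0.1]
finger_gap: 0.085
gripper_force: 0.0
```

```bash
python3 - <<'E'
from h import *
s=ctrl.sense();print(s["ee_pos"],s["joint_positions"],np.degrees(np.arctan2(s["tool_rot"][1,1],s["tool_rot"][0,1])),s["tool_rot"][:,2],s["dq"])
t=snap("side","s1.png");p=proj("side",[[.492,.2365,.056]])[0];print(p)
x,y=p.astype(int);cv2.imwrite("pics/s1c.png",cv2.resize(t[y-70:y+40,x-70:x+70],None,fx=5,fy=5,interpolation=cv2.INTER_CUBIC))
E
```

```text
[0.49065907 0.22733351 0.25361127] [-0.16035035  0.57781233 -0.49191818  1.86722554  0.37358305  0.78994843
 -0.0100482 ] 48.2324449667152 [-4.94830960e-04 -1.88339771e-03 -9.99998104e-01] [ 1.39961418e-02 -4.98858776e-03 -8.61025422e-04 -3.12338460e-05
 -2.47910576e-03 -4.59947396e-03 -2.09541082e-03]
[247.57088853 205.64272229]
```

View pics/s1c.png

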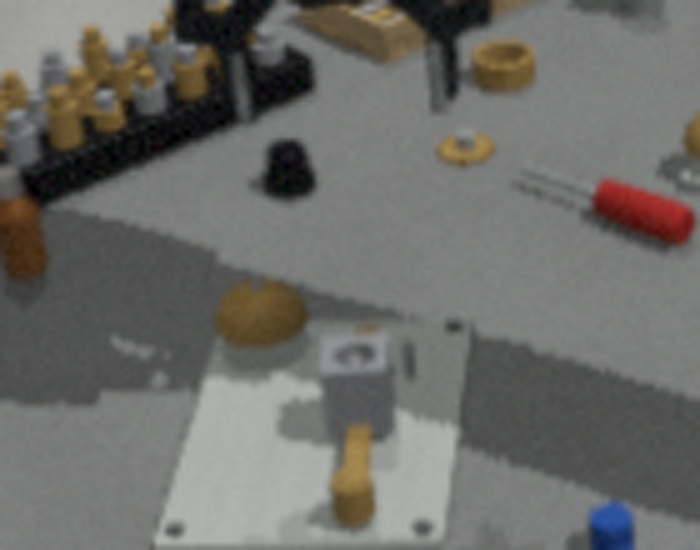

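The side crop shows the hub top at crop (353,352). That is where the top-view estimate puts it, so the post is at (0.492, 0.2365). J7 is near 0 here, so I'll grip the hub faces along the bar, which lets the half turn go from −90° to +90°.

Request:
step_arm:
  rows:
    - [50, 0.003, 0.018, -0.1, -0.496]
    - [50, 0.003, 0.018, -0.1, -0.496]
    - [50, 0.003, 0.018, -0.1, -0.496]
    - [50, 0.003, 0.018, -0.1, -0.496]
    - [50, 0.003, 0.018, -0.1, -0.496]
    - [50, 0.003, 0.018, -0.1, -0.496]
    - [50, 0.003, 0.018, -0.1, -0.496]
    - [50, 0.003, 0.018, -0.1, -0.496]
    - [50, 0.003, 0.018, -0.1, -0.496]
    - [50, 0.003, 0.018, -0.1, -0.496]
    - [50, 0.003, 0.018, -0.1, -0.496]
    - [50, 0.003, 0.018, -0.1, -0.496]
    - [50, 0.003, 0.018, -0.1, -0.496]
    - [50, 0.003, 0.018, -0.1, -0.496]

```text
clock: 3.75
ee_pos: [0.4921, 0.2378, 0.204]
tool_rot: [[0.655, 0.756, 0.0], [0.756, -0.655, 0.0], [0.0, 0.0, -1.0]]
contact_force: [-0.1, -0.1, -0.7]
finger_gap: 0.0499
gripper_force: 0.0
```

```bash
cat > st.py <<'E'
from h import *
s=ctrl.sense();np.set_printoptions(precision=4,suppress=True)
print(s["clock"],s["ee_pos"],s["joint_positions"],"ty",np.degrees(np.arctan2(s["tool_rot"][1,1],s["tool_rot"][0,1])),s["tool_rot"][:,2],s["finger_gap"],s["contact_force"])
E
python3 st.py
```

```text
3.75 [0.4921 0.2378 0.204 ] [-0.4939  0.617  -0.0114  1.9037  0.0114  0.6209 -1.2266] ty -40.91654078432646 [ 0.0001  0.     -1.    ] 0.04991402494700677 [-0.1149 -0.129  -0.7157]
```

Request:
step_arm:
  rows:
    - [50, 0, -0.002, -0.08, 0]
    - [50, 0, -0.002, -0.12, 0]
    - [50, 0, -0.002, -0.15, 0]
    - [50, 0, -0.002, -0.18, 0]
    - [50, 0, -0.002, -0.195, 0]
    - [50, 0, -0.002, -0.208, 0]
    - [50, 0, -0.002, -0.208, 0]
    - [50, 0, -0.002, -0.208, 0]

```text
clock: 4.55
ee_pos: [0.4921, 0.2375, 0.1003]
tool_rot: [[0.655, 0.756, 0.001], [0.756, -0.655, 0.0], [0.001, 0.0, -1.0]]
contact_force: [-0.6, 0.1, 0.0]
finger_gap: 0.05
gripper_force: 0.0
```

```bash
python3 st.py
```

```text
4.55 [0.4921 0.2375 0.1003] [-0.495   0.7898 -0.0093  1.9528  0.017   0.3984 -1.2312] ty -40.908950980209276 [ 0.0006  0.0004 -1.    ] 0.04995679488627782 [-0.5659  0.103   0.0378]
```

Request:
step_arm:
  rows:
    - [20, 0, 0, 0, 0]
    - [20, 0, 0, 0, 0]
    - [20, 0, 0, 0, 0]
    - [20, 0, 0, 0, 0]
    - [20, 0, 0, 0, 0]
  grip_force: 50

```text
clock: 5.05
ee_pos: [0.4921, 0.2377, 0.1007]
tool_rot: [[0.655, 0.756, 0.001], [0.756, -0.655, 0.001], [0.001, 0.0, -1.0]]
contact_force: [-1.6, -0.5, 6.7]
finger_gap: 0.0332
gripper_force: 49.9
```

Request:
step_arm:
  rows:
    - [20, 0, 0, 0.01, 0]
    - [20, 0, 0, 0.03, 0]
    - [20, 0, 0, 0.05, 0]
    - [20, 0, 0, 0.08, 0]
    - [20, 0, 0, 0.11, 0]
    - [20, 0, 0, 0.14, 0]
    - [20, 0, 0, 0.16, 0]
    - [20, 0, 0, 0.16, 0]
    - [20, 0, 0, 0.16, 0]

```text
clock: 5.95
ee_pos: [0.4917, 0.2373, 0.1799]
tool_rot: [[0.655, 0.756, 0.0], [0.756, -0.655, 0.0], [0.0, 0.0, -1.0]]
contact_force: [-1.3, 0.7, -4.6]
finger_gap: 0.0332
gripper_force: 50.3
```

```bash
python3 - <<'E'
from h import *
import st
a=snap("side","s2.png");b=snap("top","t2.png")
A=cv2.resize(a[130:260,180:310],(400,400),interpolation=cv2.INTER_CUBIC);B=cv2.resize(b[110:220,210:320],(400,400),interpolation=cv2.INTER_CUBIC)
cv2.imwrite("pics/c2.png",np.hstack([A,B]))
E
```

```text
5.95 [0.4917 0.2373 0.1799] [-0.4937  0.6543 -0.0112  1.921   0.0127  0.5663 -1.2274] ty -40.912908979512515 [ 0.  0. -1.] 0.033230608540727534 [-1.2502  0.7454 -4.5922]
```

View pics/c2.png

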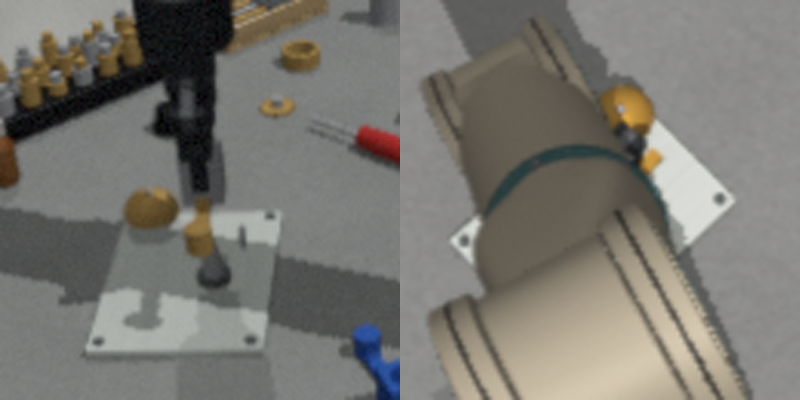

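The hammer is lifted, since the force reads −4.6 N. The side crop shows the bare post, tip at about (213,250) and foot at (214,283), and the held hammer hangs level.

Request:
step_arm:
  rows:
    - [20, 0, 0, 0, 0.5]
    - [20, 0, 0, 0, 0.5]
    - [20, 0, 0, 0, 0.5]
    - [20, 0, 0, 0, 0.5]
    - [20, 0, 0, 0, 0.5]
    - [20, 0, 0, 0, 0.5]
    - [20, 0, 0, 0, 0.5]
    - [20, 0, 0, 0, 0.5]
    - [20, 0, 0, 0, 0.5]
    - [20, 0, 0, 0, 0.5]
    - [20, 0, 0, 0, 0.5]
    - [20, 0, 0, 0, 0.5]
    - [20, 0, 0, 0, 0.5]
    - [20, 0, 0, 0, 0.5]

```text
clock: 7.45
ee_pos: [0.4917, 0.2373, 0.1796]
tool_rot: [[-0.755, 0.656, -0.001], [0.656, 0.755, -0.0], [0.0, -0.001, -1.0]]
contact_force: [-0.0, 0.9, -4.3]
finger_gap: 0.0333
gripper_force: 50.2
```

Request:
step_arm:
  rows:
    - [20, 0, 0, 0, 0.469]
    - [20, 0, 0, 0, 0.469]
    - [20, 0, 0, 0, 0.469]
    - [20, 0, 0, 0, 0.469]
    - [20, 0, 0, 0, 0.469]
    - [20, 0, 0, 0, 0.469]
    - [20, 0, 0, 0, 0.469]
    - [20, 0, 0, 0, 0.469]
    - [20, 0, 0, 0, 0.469]
    - [20, 0, 0, 0, 0.469]
    - [20, 0, 0, 0, 0.469]
    - [20, 0, 0, 0, 0.469]
    - [20, 0, 0, 0, 0.469]
    - [20, 0, 0, 0, 0.469]

```text
clock: 8.85
ee_pos: [0.4918, 0.2375, 0.18]
tool_rot: [[-0.726, -0.688, 0.0], [-0.688, 0.726, -0.0], [0.0, -0.0, -1.0]]
contact_force: [-0.5, -0.1, -3.0]
finger_gap: 0.0332
gripper_force: 50.2
```

```bash
python3 - <<'E'
from h import *
import st
a=snap("side","s3.png")
q=lambda u,v:(180+(u+.5)*.325-.5,130+(v+.5)*.325-.5)
print("post",cast("side",[q(213,250)],.054)[0],cast("side",[q(214,275)],.010)[0])
cv2.imwrite("pics/c3.png",cv2.resize(a[150:250,190:290],(600,600),interpolation=cv2.INTER_CUBIC))
E
```

```text
8.85 [0.4918 0.2375 0.18  ] [ 0.019   0.7998 -0.8422  1.9057  0.8186  0.8232  1.0566] ty 133.4388424761029 [ 0.0003 -0.0004 -1.    ] 0.033167549886417416 [-0.5073 -0.1292 -3.0122]
post [0.4734 0.2477 0.054 ] [0.4956 0.2338 0.01  ]
```

View pics/c3.png

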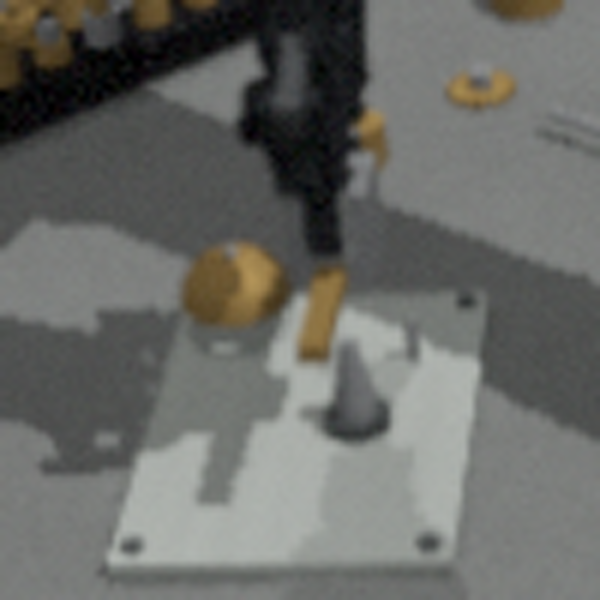

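The head is now at the bell end (370,130), and the tail end is at (313,355). The post's tip is at (347,340) and its foot at (356,415).

```bash
python3 - <<'E'
from h import *
q=lambda u,v:(190+(u+.5)/6-.5,150+(v+.5)/6-.5)
inv=lambda p:((p-[190,150]+.5)*6-.5).round(0)
print("post",cast("side",[q(347,341)],.054)[0],"foot",cast("side",[q(356,418)],.013)[0])
print("post proj for",[inv(proj("side",[[.4918,.2370,z]])[0]) for z in (.054,.012)])
t=np.radians(-46.56);d=np.array([np.cos(t),np.sin(t),0])
print("tail centre end bottom/top pred",[inv(proj("side",[np.array([.4918,.2375,z])-.076*d])[0]) for z in(.0955,.1035)])
P=np.array([.4918,.237,0]);y=np.array([-d[1],d[0],0])
print("pin tops pred",[inv(proj("side",[P+.05*d+s*.02*y+[0,0,.032]])[0]) for s in(1,-1)],"corners",[inv(proj("side",[P+a*d+b*y+[0,0,.01]])[0]) for a,b in((-.095,.094),(-.095,-.05),(.105,-.05))])
E
```

```text
post [0.49196288 0.23729544 0.054     ] foot [0.49203586 0.23734717 0.013     ]
post proj for [array([348., 341.]), array([357., 420.])]
tail centre end bottom/top pred [array([312., 363.]), array([310., 347.])]
pin tops pred [array([323., 319.]), array([411., 318.])] corners [array([102., 562.]), array([451., 560.]), array([490., 291.])]
```

Request:
step_arm:
  rows:
    - [20, 0, 0, -0.03, 0]
    - [20, 0, 0, -0.06, 0]
    - [20, 0, 0, -0.08, 0]
    - [20, 0, 0, -0.1, 0]
    - [20, 0, 0, -0.115, 0]
    - [20, 0, 0, -0.13, 0]
    - [20, 0, 0, -0.13, 0]
    - [20, 0, 0, -0.13, 0]

```text
clock: 9.7
ee_pos: [0.4918, 0.2376, 0.1149]
tool_rot: [[-0.725, -0.689, 0.0], [-0.689, 0.725, 0.0], [-0.0, 0.0, -1.0]]
contact_force: [-0.7, -0.0, -3.8]
finger_gap: 0.0332
gripper_force: 50.1
```

Request:
step_arm:
  rows:
    - [20, 0, 0, -0.008, 0]
    - [20, 0, 0, -0.014, 0]
    - [20, 0, 0, -0.02, 0]
    - [20, 0, 0, -0.025, 0]
    - [20, 0, 0, -0.028, 0]
    - [20, 0, 0, -0.028, 0]
    - [20, 0, 0, -0.028, 0]

```text
clock: 10.4
ee_pos: [0.4918, 0.2375, 0.1009]
tool_rot: [[-0.725, -0.688, 0.0], [-0.688, 0.725, 0.0], [-0.0, 0.0, -1.0]]
contact_force: [-0.4, -0.5, -3.8]
finger_gap: 0.0332
gripper_force: 50.2
```

Request:
step_arm:
  rows:
    - [20, 0, 0, -0.002, 0]
    - [20, 0, 0, -0.003, 0]
    - [20, 0, 0, -0.003, 0]

```text
clock: 10.7
ee_pos: [0.4918, 0.2376, 0.1008]
tool_rot: [[-0.725, -0.688, 0.001], [-0.688, 0.725, -0.0], [-0.001, -0.001, -1.0]]
contact_force: [-2.5, -2.2, 8.9]
finger_gap: 0.0332
gripper_force: 52.0
```

Contact is at the same height it was lifted from (0.1008 against 0.1007), so the hammer is seated. Releasing and withdrawing.

Request:
step_arm:
  rows:
    - [38, 0, 0, 0.002, 0]
    - [44, 0, 0, 0.004, 0]
    - [50, 0, 0, 0.006, 0]
    - [50, 0, 0, 0.006, 0]
    - [50, 0, 0, 0.006, 0]
    - [50, 0, 0, 0.03, 0]
    - [50, 0, 0, 0.06, 0]
    - [50, 0, 0, 0.1, 0]
    - [50, 0, 0, 0.18, 0]
    - [50, 0, 0, 0.26, 0]
    - [50, 0, 0, 0.34, 0]
    - [50, 0, 0, 0.34, 0]

```text
clock: 11.9
ee_pos: [0.4933, 0.2399, 0.2758]
tool_rot: [[-0.725, -0.689, 0.009], [-0.689, 0.725, 0.006], [-0.01, -0.002, -1.0]]
contact_force: [0.6, 0.0, 0.3]
finger_gap: 0.0496
gripper_force: 0.0
```

Request:
step_arm:
  rows:
    - [50, 0.1, -0.5, 0, 0]
    - [50, 0.1, -0.5, 0, 0]
    - [50, 0.1, -0.5, 0, 0]
    - [50, 0.1, -0.5, 0, 0]
    - [50, 0.1, -0.5, 0, 0]
    - [50, 0.1, -0.5, 0, 0]
    - [50, 0.1, -0.5, 0, 0]
    - [50, 0.1, -0.5, 0, 0]
    - [50, 0.1, -0.5, 0, 0]
    - [50, 0.1, -0.5, 0, 0]

```text
clock: 12.9
ee_pos: [0.5416, -0.0107, 0.2697]
tool_rot: [[-0.723, -0.691, 0.0], [-0.691, 0.723, 0.0], [-0.001, 0.0, -1.0]]
contact_force: [0.2, 0.7, 0.7]
finger_gap: 0.0501
gripper_force: 0.0
```

```bash
python3 - <<'E'
from h import *
import st
a=snap("side","s4.png");b=snap("top","t4.png")
A=cv2.resize(a[170:260,195:285],(400,400),interpolation=cv2.INTER_CUBIC);B=cv2.resize(b[125:215,215:305],(400,400),interpolation=cv2.INTER_CUBIC)
cv2.imwrite("pics/c4.png",np.hstack([A,B]))
E
```

```text
12.9 [ 0.5416 -0.0107  0.2697] [ 0.5779  0.698  -0.9876  1.8423  0.6951  0.9922  1.6239] ty 133.69251466261315 [ 0.0003  0.0004 -1.    ] 0.050073001474284805 [0.1607 0.6981 0.6886]
```

View pics/c4.png

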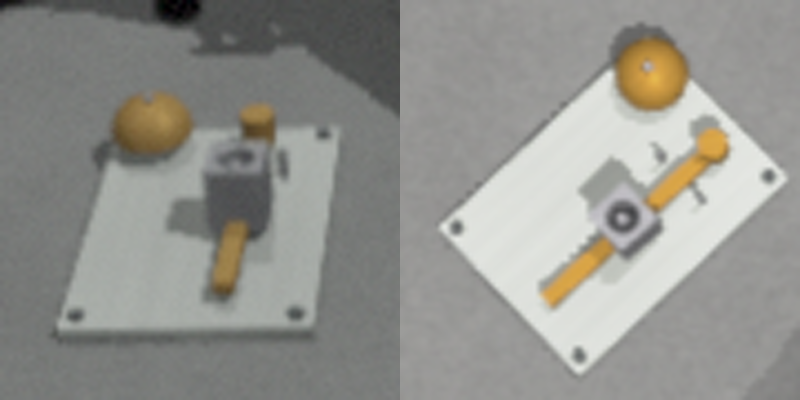

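The top crop shows the head at (712,146) beside the bell at (650,73). The arm lies between the pins at (657,152) and (698,195), and the hub is fully down on the post at (622,218). The robot is clear of everything, so I'm handing in.

```bash
python3 -c "
from plant import ctrl
print(ctrl.close_job())"
```

```text
the job is handed in; nothing more can be done
None
```

The back-to-front hammer on the left stand is now turned round and fully down on its post, head beside the bell and arm between the limit pins; I never touched the other hammer, and I handed the job in at about 13 s (no verdict was returned).

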